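Nest a taper sleeve and plug in the bench socket

TASK

Make up the taper: put the hollow taper sleeve into the dark steel bench socket, fully home so its collar rests flat on the socket's rim, and put the smaller of the two taper plugs into the sleeve, fully home so its shoulder rests flat on the sleeve. Let go of both, and leave the larger plug standing where it is.

Things in the scene. Friction and masses are not known exactly. Their poses are not given: they have to be found in the camera images.
- socket: Dark steel bench socket, fixed to the table: round foot 116 mm wide, 10 mm thick, with four bolt heads; on it a round body 84 mm wide whose rim is 60 mm above the table. A conical bore opens upward: 61 mm wide at the rim, 38 mm at its floor 46 mm down. Origin on the axis at table level; z up.
- sleeve: Bright steel taper sleeve, 74 mm tall, 0.4 kg, small end down: lower 40 mm a cone, 36 mm wide at the bottom, 56 at its top; above, a straight collar 64 mm wide, 34 tall, to grip across. Open top: conical bore 50 mm wide at the mouth, 23 at its floor 54 mm down. Origin: centre of the bottom face; z up. Home (2 to 3 mm play, collar on rim) its origin is 20 mm above the socket's.
- small_plug: Smaller of two solid steel plugs of like shape, 90 mm tall, 0.25 kg, small end down: lower 45 mm a cone, 22 mm wide at the bottom, 45 at its top; then a shoulder disc 54 mm wide, 6 thick; then a straight grip stem 28 mm wide, 39 tall. Origin: centre of the bottom face; z up. Home in the sleeve (2 to 3 mm play, shoulder on its top) its origin is 29 mm above the sleeve's.
- large_plug: Larger plug, a bystander: same shape and height, 0.4 kg, but the cone is 34 mm wide at the bottom and 56 at its top, the shoulder 72 mm and the stem 44 mm wide. Too big for the sleeve. It stands on the table and stays there. Origin: centre of the bottom face; z up.
There are look-alikes about, which are no part of the job. Leave any green look-alike of the sleeve alone.

How it is judged:
By the outcome, as a careful person would: the job done as asked, in the order asked, and still so for the second after the job is handed in, with the robot touching nothing.
It also fails if it takes over 67 s, if anything falls off the work surface, if the arm or the gripper's body presses on something with over 40 N, if the wrist force passes 120 N, or if a joint passes its speed limit or range.

ROBOT

A 7-joint arm with a two-finger parallel gripper is mounted at the origin on a cart in front of the work surface, level with it; the furniture and walls round the work are solid. World frame = base frame: x ahead of the robot, y to its left, z up, the work surface at z = 0. Lengths are in m, angles in degrees, forces in N, time in s.
With the tool pointing down it reaches from about 0.425 to 0.875 m from the base axis. Payload 4.7 kg.
Tool frame: the origin (TCP) lies at the centre of the arm's flange, where the gripper is bolted on; the fingertips stand 182 mm ahead of it and the grasp point (between the pads) lies 164 mm ahead of it; z points along the fingers, y is the line along which they close (so a half turn about z gives the same grasp; the last joint's range is limited). The gripper opens to 87 mm and grips with 3 to 60 N. Pads are 19 mm wide; open, the fingers measure 117 mm over their backs; the gripper's body (75 mm by 190 mm) begins 51 mm behind the grasp point.
Start: joints at [73.344, 18.392, -4.016, 83.108, 1.295, 78.541, -3.26], TCP at [0.195, -0.62, 0.405] pointing down, gripper open.
Joint ranges: [-163.93, 163.93], [-17.29, 119.83], [-79.2, 71.16], [3.27, 140.29], [-89.18, 269.18], [5.43, 117.66], [-154.24, 154.24]. Speed limits (degrees/s): [147.25, 147.25, 180, 180, 180, 180, 180].

INTERFACE

Orientations are given as [roll, pitch, yaw] about the fixed x, y, z axes, in that order (R = Rz(yaw) Ry(pitch) Rx(roll)).
In Python, from cell import env gives the robot as it stands. The module is installed in compiled form; this text tells all that it offers.
- The arm moves only by the tool step_arm, never from a script. Its argument "steps" is one flat list of numbers, 5 for each row, row after row: the opening, from 0 (shut) to 1 (fully open), then the shift along the tool's x, y, z in mm, then the turn about the tool's z in degrees. In form: [grip, dx, dy, dz, roll, grip, dx, dy, dz, roll, ...]. A call has 1 to 12 rows; each row shifts and turns the commanded pose from where the row before left it, along the tool's axes as they then stand; what a row does not reach is not made up. A row lasts 1/8 s, in which the tool goes at most 62.5 mm and 10.7 degrees, less where a joint would pass 70% of its speed; a pose out of reach is approached as far as the arm can. A call with a gripper value outside its range is refused whole. The fingers move at their own pace and stop on an object; "grip_force" is the grip in N (left out, the last holds). Time passes only in rows, so rows that do not move let the fingers close. It gives the time, the measured TCP pose, the force, the opening and the grip force at its end, in the units of the state.
- env.get_obs(): the state, without advancing time (a new reading comes with each control period).
- env.read_camera(name): name is "scene" or "top" or "wrist"; returns a dict with "image" (400x640x3 uint8, red, green, blue), "camera_matrix" (3x3 intrinsics, pixels), "R" (3x3) and "t" (3): a world point X has camera coordinates R X + t. Camera axes: x right, y down, z forward; pixel columns grow to the right and rows downward; lengths in m; the calibration is good to about 2 mm. A picture is of the moment at which its call begins. There is no depth.
- env.sign_off(): hands the job in; it is judged then, once.
The state is a dict: "time_s": time; "qpos": joint angles; "joint_velocities": joint speeds; "effort": joint torques, N m; "tool_pos": TCP position; "tool_rot": TCP orientation; "force": force on the tool from outside, world axes, zero at the start; "wrist_torque": the same for the moment, N m; "grip_width": finger opening in m; "grasp_force": force on a finger pad.
Only numpy, scipy, OpenCV 4.12 (cv2) and the standard library are available. Lean on these libraries where they do the work, as an engineer would, in place of code of your own. Each camera call takes 0.05 s, during which the arm holds its last target. There are 200 camera calls.

## Working session

There is one attempt and no reset: what is moved stays moved. The work goes in short steps, Python scripts to look and compute and a tool call to move; the robot and the scene stay as the last step left them, time stands still between calls to the robot, and variables do not carry over. Pictures are saved under pics/ and viewed, at most 10 in all, crops included, and the job is handed in when it is done.

Besides the shell and the picture viewer there is one more tool, called after "Call:" as a command line: name --argument value ..., lists and objects as JSON in quotes. step_arm: Moves the arm, as the interface text tells. Its arguments: {"type":"object","properties":{"steps":{"type":"array","items":{"type":"number"}},"grip_force":{"type":"number"}},"required":["steps"]}

```bash
mkdir -p pics
python3 - <<'E'
from cell import env
import cv2,numpy as np
o=env.get_obs(); print({k:np.round(o[k],3) for k in ("time_s","tool_pos","tool_rot","force","grip_width")})
for n in("scene","top"):
    c=env.read_camera(n); cv2.imwrite(f"pics/{n}0.png",c["image"][:,:,::-1]); print(n,c["camera_matrix"].round(1).tolist(),(-c["R"].T@c["t"]).round(3),c["R"].round(3).tolist())
E
```

```text
{'time_s': np.float64(0.0), 'tool_pos': array([ 0.195, -0.62 ,  0.404]), 'tool_rot': array([-1.7989e+02,  6.0000e-03,  1.7464e+01]), 'force': array([ 0.349, -0.518,  1.098]), 'grip_width': np.float64(0.087)}
scene [[385.4, 0.0, 322.9], [0.0, 385.4, 200.9], [0.0, 0.0, 1.0]] [-0.166  0.464  0.477] [[-0.428, -0.904, -0.016], [-0.469, 0.237, -0.851], [0.772, -0.357, -0.525]]
top [[426.0, 0.0, 316.5], [0.0, 426.0, 203.8], [0.0, 0.0, 1.0]] [0.422 0.157 1.077] [[0.026, -0.999, 0.023], [-0.996, -0.028, -0.083], [0.084, -0.02, -0.996]]
```

View pics/scene0.png

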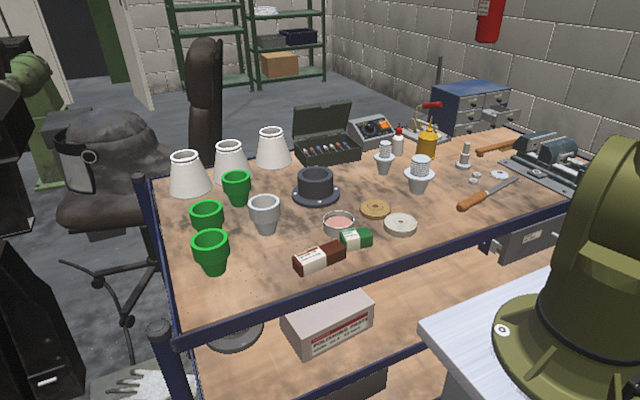

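View pics/top0.png

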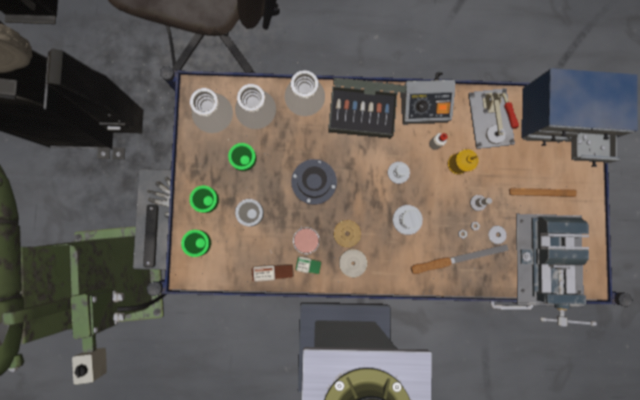

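The candidates, by top-view pixel:
- **Sleeve:** grey sleeve (249,212). The look-alikes are green sleeves at (242,157), (203,199) and (196,243), and white lampshade-like cones at (204,101), (251,97) and (304,85).
- **Small plug:** (399,173), with the large plug at (408,220) and a small bolt-like part at (480,203).
- **Socket:** dark, at (315,181).

I choose grey sleeve (249,212) and plug (399,173), and check both in a close crop.

```bash
cat > h.py <<'E'
import numpy as np,cv2
from cell import env
def ray(c,uv,z):
    K,R,t=c["camera_matrix"],c["R"],c["t"]; C=-R.T@t
    d=R.T@np.linalg.inv(K)@np.array([uv[0],uv[1],1.]); return C+d*(z-C[2])/d[2]
def proj(c,X):
    p=c["camera_matrix"]@(c["R"]@np.array(X)+c["t"]); return p[:2]/p[2]
def circ(c,x,y,z,r):
    return np.array([proj(c,(x+r*np.cos(a),y+r*np.sin(a),z)) for a in np.linspace(0,2*np.pi,60)])
E
python3 - <<'E'
from h import *
c=env.read_camera("top"); s=env.read_camera("scene")
P={}
for n,uv,z in(("sleeve",(249,212),.074),("socket",(315,181),.06),("small",(399.5,172),.09),("large",(408,219),.09),("bolt",(480,203),.05)):
    P[n]=ray(c,uv,z); print(n,P[n].round(4),proj(s,P[n]).round(1))
a=cv2.resize(c["image"][145:245,225:433],None,fx=3.8,fy=3.8,interpolation=cv2.INTER_CUBIC)
b=cv2.resize(s["image"][125:245,240:480],None,fx=3.29,fy=1.8,interpolation=cv2.INTER_CUBIC)
b=cv2.resize(b,(a.shape[1],216)); cv2.imwrite("pics/crop1.png",np.vstack([a,b])[:,:,::-1])
E
```

```text
sleeve [0.482  0.2946 0.074 ] [264.  200.6]
socket [0.5619 0.1411 0.06  ] [317.1 174. ]
small [ 0.5849 -0.0565  0.09  ] [384.5 143. ]
large [ 0.4748 -0.0774  0.09  ] [418.4 158.1]
bolt [ 0.5208 -0.2633  0.05  ] [463.4 151.3]
```

View pics/crop1.png

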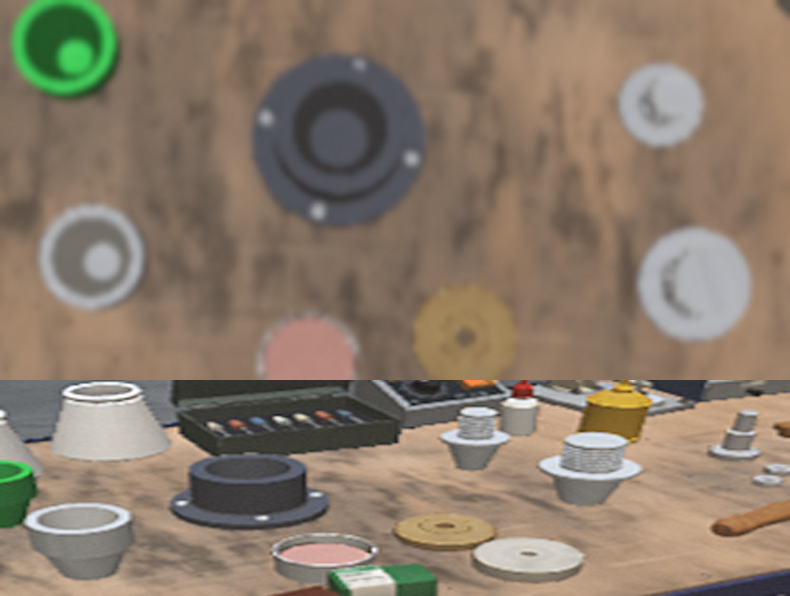

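The crop confirms the choice: grey open sleeve at left, small plug upper right (shoulder clearly narrower than the large one's below it), and socket in the middle. Next I fit the circles.

```bash
cat >> h.py <<'E'
def fit(c,P,rz,lo,hi,f=8):
    """edge circle around P=(x,y,z) : radial max-gradient between radii lo..hi, refit on plane z"""
    g=cv2.GaussianBlur(cv2.cvtColor(c["image"],cv2.COLOR_RGB2GRAY),(3,3),0).astype(np.float32)
    x,y,z=P
    for it in range(4):
        pts=[]
        for a in np.linspace(0,2*np.pi,72,endpoint=False):
            rs=np.linspace(lo,hi,40)
            uv=np.array([proj(c,(x+r*np.cos(a),y+r*np.sin(a),z)) for r in rs],np.float32)
            v=cv2.remap(g,uv[:,0][None],uv[:,1][None],cv2.INTER_LINEAR)[0]
            d=np.gradient(v)*rz; r=rs[d.argmax()]
            if d.max()>1: pts.append((x+r*np.cos(a),y+r*np.sin(a)))
        p=np.array(pts); keep=np.ones(len(p),bool)
        for _ in range(4):
            A=np.c_[2*p,np.ones(len(p))][keep]; s=np.linalg.lstsq(A,(p[keep]**2).sum(1),rcond=None)[0]
            R=np.sqrt(s[2]+s[0]**2+s[1]**2); e=np.abs(np.hypot(*(p-s[:2]).T)-R); keep=e<max(.0015,2*np.median(e))
        x,y=s[:2]
    return np.round([x,y,R,keep.sum(),e[keep].mean()],4)
E
python3 - <<'E'
from h import *
for n in("top","scene"):
    c=env.read_camera(n)
    print(n,"sleeve in",fit(c,(.482,.2946,.074),1,.018,.030),"out",fit(c,(.482,.2946,.074),-1,.027,.040))
    print("socket in",fit(c,(.562,.141,.06),1,.024,.036),"socket foot",fit(c,(.562,.141,.01),1,.05,.066))
    print("small sh",fit(c,(.585,-.0565,.051),-1,.020,.034),"large",fit(c,(.475,-.077,.051),-1,.029,.043))
w=env.read_camera("wrist"); o=env.get_obs()
print((-w["R"].T@w["t"]).round(3),w["R"].round(3).tolist(),w["camera_matrix"].round(1).tolist())
E
```

```text
top sleeve in [4.816e-01 2.957e-01 2.420e-02 6.800e+01 4.000e-04] out [4.820e-01 2.962e-01 3.180e-02 6.800e+01 5.000e-04]
socket in [5.681e-01 1.436e-01 2.990e-02 7.100e+01 5.000e-04] socket foot [5.664e-01 1.441e-01 5.820e-02 5.200e+01 6.000e-04]
small sh [ 5.913e-01 -6.260e-02  2.630e-02  7.200e+01  6.000e-04] large [ 4.763e-01 -8.520e-02  3.560e-02  6.800e+01  5.000e-04]
scene sleeve in [4.806e-01 2.968e-01 2.450e-02 5.900e+01 5.000e-04] out [4.814e-01 2.968e-01 3.220e-02 5.600e+01 6.000e-04]
socket in [5.643e-01 1.397e-01 3.550e-02 2.900e+01 4.000e-04] socket foot [5.562e-01 1.497e-01 5.880e-02 4.700e+01 1.000e-03]
small sh [ 5.906e-01 -6.170e-02  2.640e-02  3.900e+01  6.000e-04] large [ 4.743e-01 -8.380e-02  3.560e-02  4.500e+01  8.000e-04]
[ 0.274 -0.596  0.385] [[0.3, -0.954, -0.001], [-0.911, -0.287, 0.297], [-0.283, -0.088, -0.955]] [[337.5, 0.0, 315.8], [0.0, 337.5, 204.1], [0.0, 0.0, 1.0]]
```

Call:
step_arm --steps '[1,38,-29,-4,0,1,38,-29,-4,0,1,38,-29,-4,0,1,38,-29,-4,0,1,38,-29,-4,0,1,38,-29,-4,0,1,38,-29,-4,0,1,38,-29,-4,0,1,38,-29,-4,0,1,38,-29,-4,0,1,38,-29,-4,0,1,38,-29,-4,0]' --grip_force 25

```text
time_s: 1.85
tool_pos: [0.5262, -0.1499, 0.4531]
tool_rot: [180.0, -0.0, 17.5]
force: [0.4, -1.2, 0.2]
grip_width: 0.0868
grasp_force: 0.0
```

Call:
step_arm --steps '[1,8,-36,0,0,1,8,-36,0,0,1,8,-36,0,0,1,8,-36,0,0,1,8,-36,0,0,1,8,-36,0,0,1,8,-36,4,0,1,8,-36,4,0,1,8,-36,4,0,1,8,-36,4,0,1,8,-36,4,0,1,0,0,0,0]'

```text
time_s: 3.35
tool_pos: [0.4892, 0.2562, 0.4326]
tool_rot: [-179.9, 0.0, 17.8]
force: [0.6, -1.0, -0.2]
grip_width: 0.0868
grasp_force: 0.0
```

```bash
cat > m.py <<'E'
from h import *
def go(target,o=None):
    """tool-frame shift mm to world TCP target"""
    from scipy.spatial.transform import Rotation as Ro
    o=o or env.get_obs(); R=Ro.from_euler("xyz",o["tool_rot"],degrees=True).as_matrix()
    print("t",round(float(o["time_s"]),2),"pos",o["tool_pos"].round(4),"rot",o["tool_rot"].round(2),"shift",(1000*R.T@(np.array(target)-o["tool_pos"])).round(1))
E
python3 - <<'E'
from m import *
w=env.read_camera("wrist"); print(proj(w,(.4815,.296,.074)))
print(fit(w,(.4815,.296,.074),1,.018,.030),fit(w,(.4815,.296,.074),-1,.027,.040))
print("socket",proj(w,(.567,.1438,.06)),fit(w,(.567,.1438,.06),1,.024,.036))
go((.4815,.296,.30))
cv2.imwrite("pics/w1.png",w["image"][:,:,::-1])
E
```

```text
[276.50730944 178.11612977]
[4.814e-01 2.959e-01 2.480e-02 7.200e+01 2.000e-04] [4.815e-01 2.958e-01 3.180e-02 7.200e+01 2.000e-04]
socket [441.99836406 142.29169647] [5.679e-01 1.440e-01 3.030e-02 6.300e+01 2.000e-04]
t 3.4 pos [0.4901 0.2541 0.4326] rot [-1.7999e+02  2.0000e-02  1.7640e+01] shift [  4.6 -42.5 132.6]
```

View pics/w1.png

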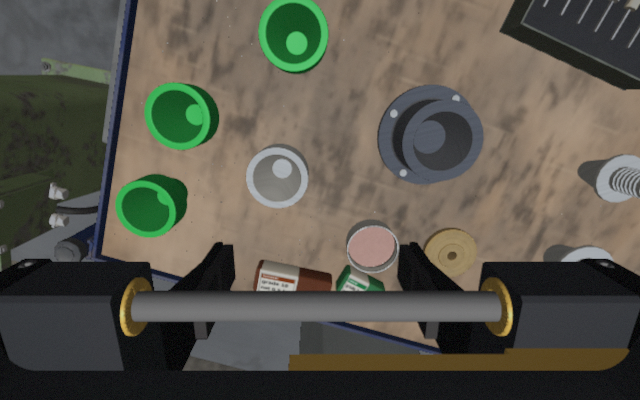

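Wrist view: the grey sleeve is at (277,178) with clear space for the fingers left and right, greens are at (180,115), (147,208) and (293,35), and the socket is at (442,140). The positions agree with the top view to 1 mm, so I go down.

Call:
step_arm --steps '[1,1,-14,30,0,1,1,-14,40,0,1,1,-14,40,0,1,1.5,0,35,0,1,0,0,13,0,1,0,0,0,0,1,0,0,0,0]'

```text
time_s: 4.28
tool_pos: [0.4832, 0.2943, 0.2763]
tool_rot: [180.0, -0.1, 17.4]
force: [0.6, -0.3, 0.3]
grip_width: 0.0869
grasp_force: 0.0
```

Run:
```python
from m import *
for i in range(4):
    env.read_camera("wrist"); go((.4815,.2959,.226))
```

```text
t 4.33 pos [0.4831 0.2944 0.2764] rot [ 1.800e+02 -1.600e-01  1.742e+01] shift [-1.2 -1.9 50.4]
t 4.38 pos [0.483  0.2945 0.2763] rot [ 1.800e+02 -1.500e-01  1.743e+01] shift [-1.1 -1.8 50.3]
t 4.42 pos [0.4829 0.2945 0.2761] rot [ 1.7999e+02 -1.4000e-01  1.7440e+01] shift [-1.  -1.8 50.1]
t 4.47 pos [0.4827 0.2945 0.2758] rot [ 1.7999e+02 -1.1000e-01  1.7450e+01] shift [-0.8 -1.7 49.8]
```

Call:
step_arm --steps '[1,-0.7,-1.6,20,0,1,0,0,20,0,1,0,0,9.5,0,1,0,0,0,0,0.3,0,0,0,0,0.3,0,0,0,0,0.3,0,0,0,0,0.3,0,0,0,0,0.3,0,0,0,0]' --grip_force 30

```text
time_s: 5.6
tool_pos: [0.4813, 0.2959, 0.2257]
tool_rot: [-180.0, -0.1, 17.5]
force: [-1.2, 0.3, 2.6]
grip_width: 0.0622
grasp_force: 29.9
```

Call:
step_arm --steps '[0.3,0,0,-20,0,0.3,0,0,-30,0,0.3,0,0,-30,0,0.3,0,0,-10,0,0.3,0,0,0,0,0.3,0,0,0,0]'

```text
time_s: 6.35
tool_pos: [0.4808, 0.2951, 0.3139]
tool_rot: [180.0, 0.1, 17.5]
force: [0.4, 0.4, -3.7]
grip_width: 0.062
grasp_force: 29.9
```

Run:
```python
from m import *
w=env.read_camera("wrist"); o=env.get_obs(); p=o["tool_pos"]; print(o["grip_width"],o["grasp_force"],o["force"])
z=p[2]-.226+.074
print("sleeve",z,fit(w,(p[0],p[1],z),1,.018,.030),fit(w,(p[0],p[1],z),-1,.027,.040),proj(w,(p[0],p[1],z)))
go((.5679,.144,.316))
cv2.imwrite("pics/w2.png",w["image"][:,:,::-1])
```

```text
0.06232963412106991 29.866024518987615 [-0.12448788 -0.36098791 -3.45336848]
sleeve 0.1618142069350056 [4.806e-01 2.937e-01 2.510e-02 5.400e+01 1.000e-04] [4.801e-01 2.936e-01 3.210e-02 5.500e+01 3.000e-04] [313.3995867 291.2969287]
t 6.4 pos [0.4808 0.2951 0.3138] rot [1.7997e+02 1.5000e-01 1.7460e+01] shift [ 37.7 170.3  -2.2]
```

View pics/w2.png

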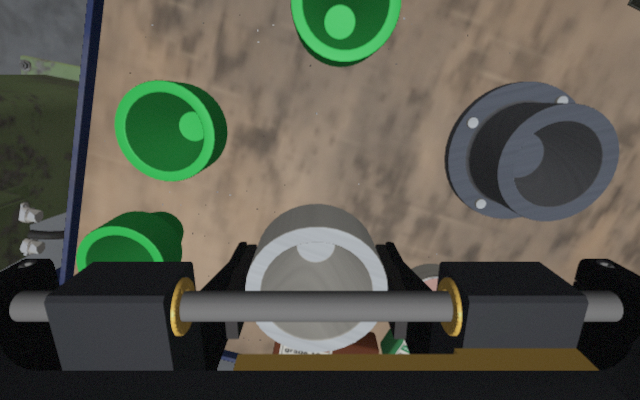

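The sleeve is held between the pads, upright, at (317,288); the socket's mouth is at (558,160). I move over the socket, measuring it again on the way.

Call:
step_arm --steps '[0.3,5,15,-10,0,0.3,4,20,-5,0,0.3,4,25,0,0,0.3,4,25,0,0,0.3,4,25,0,0,0.3,4,25,0,0,0.3,4,20,0,0,0.3,5,10,0,0,0.3,4,5,0,0,0.3,0,0,0,0,0.3,0,0,0,0]'

```text
time_s: 7.78
tool_pos: [0.568, 0.146, 0.3302]
tool_rot: [-180.0, 0.0, 17.6]
force: [0.4, -0.0, -3.0]
grip_width: 0.0622
grasp_force: 29.9
```

Run:
```python
from m import *
w=env.read_camera("wrist"); o=env.get_obs(); p=o["tool_pos"]; print(o["grip_width"],o["force"])
z=p[2]-.226+.074
print("sleeve",z,fit(w,(p[0],p[1],z),1,.018,.030),fit(w,(p[0],p[1],z),-1,.027,.040))
print("foot",fit(w,(.5679,.144,.01),-1,.05,.066))
go((.5679,.144,.316))
c=env.read_camera("top");print("top",fit(c,(p[0],p[1],z),1,.018,.030),fit(c,(p[0],p[1],z),-1,.027,.040))
cv2.imwrite("pics/w3.png",np.hstack([cv2.resize(w["image"],(400,250)),cv2.resize(c["image"][130:230,240:400],(400,250))])[:,:,::-1])
```

```text
0.06255370846004793 [-0.28169347  0.08901323 -3.43749491]
sleeve 0.17822336668988598 [5.681e-01 1.449e-01 2.510e-02 5.300e+01 1.000e-04] [5.678e-01 1.450e-01 3.190e-02 5.300e+01 1.000e-04]
foot [5.617e-01 1.491e-01 6.140e-02 2.900e+01 2.500e-03]
t 7.83 pos [0.568  0.1459 0.3302] rot [-1.7998e+02  1.0000e-02  1.7560e+01] shift [-0.7  1.8 14.2]
top [5.396e-01 1.750e-01 2.600e-02 3.300e+01 1.300e-03] [5.665e-01 1.558e-01 3.010e-02 1.100e+01 1.200e-03]
```

View pics/w3.png

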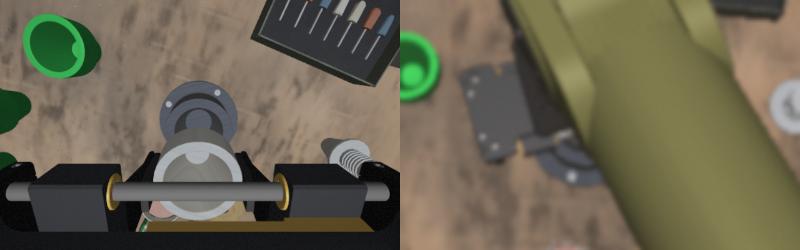

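The left half shows the sleeve lined up over the socket; the right half (top camera) is blocked by the arm. I go down to about 12 mm short of home, then slowly.

Call:
step_arm --steps '[0.3,-0.4,1.3,12,0,0.3,0,0,15,0,0.3,0,0,15,0,0.3,0,0,15,0,0.3,0,0,10,0,0.3,0,0,5,0,0.3,0,0,0,0,0.3,0,0,0,0]'

```text
time_s: 8.88
tool_pos: [0.5688, 0.1437, 0.2588]
tool_rot: [180.0, -0.1, 17.5]
force: [-0.7, -0.3, -3.1]
grip_width: 0.062
grasp_force: 29.9
```

Call:
step_arm --steps '[0.3,0,0,3,0,0.3,0,0,3,0,0.3,0,0,2,0,0.3,0,0,0,0,0.3,0,0,0,0]'

```text
time_s: 9.5
tool_pos: [0.5685, 0.1435, 0.2502]
tool_rot: [180.0, -0.0, 17.5]
force: [-0.8, 0.2, -3.6]
grip_width: 0.062
grasp_force: 29.9
```

Call:
step_arm --steps '[0.3,0,0,2,0,0.3,0,0,1.5,0,0.3,0,0,1,0,0.3,0,0,0,0,0.3,0,0,0,0]'

```text
time_s: 10.12
tool_pos: [0.5685, 0.1435, 0.2459]
tool_rot: [180.0, 0.0, 17.5]
force: [0.2, -0.3, -1.2]
grip_width: 0.0624
grasp_force: 29.8
```

Call:
step_arm --steps '[0.3,0,0,0.7,0,0.3,0,0,0.5,0,0.3,0,0,0,0,0.3,0,0,0,0]'

```text
time_s: 10.62
tool_pos: [0.5685, 0.1437, 0.2457]
tool_rot: [179.9, 0.0, 17.5]
force: [-3.7, -2.3, 6.0]
grip_width: 0.0623
grasp_force: 29.8
```

Call:
step_arm --steps '[0.8,0,0,0,0,1,0,0,0,0,1,0,0,0,0,1,0,0,0,0,1,0,0,-20,0,1,0,0,-30,0,1,0,0,-40,0,1,0,10,-50,0,1,0,30,-30,0,1,0,30,-10,0,1,0,20,0,0,1,0,0,0,0]'

```text
time_s: 12.12
tool_pos: [0.5957, 0.0559, 0.4241]
tool_rot: [180.0, 0.1, 17.3]
force: [1.1, 1.0, 1.0]
grip_width: 0.0873
grasp_force: 0.0
```

Run:
```python
from m import *
w=env.read_camera("wrist"); s=env.read_camera("scene"); o=env.get_obs()
for n,c in(("wrist",w),("scene",s)):
  for z in(.094,.100): print(n,z,"sleeve",fit(c,(.568,.144,z),1,.018,.030),fit(c,(.568,.144,z),-1,.027,.040))
for z in(.051,): print("small",proj(w,(.591,-.062,z)),fit(w,(.591,-.062,z),-1,.020,.034), "large",fit(w,(.475,-.084,z),-1,.03,.043))
go((.591,-.062,.30))
x,y=proj(s,(.568,.144,.09)).astype(int)
cv2.imwrite("pics/w4.png",np.hstack([cv2.resize(w["image"],(480,300)),cv2.resize(s["image"][y-40:y+60,x-50:x+50],(300,300),interpolation=cv2.INTER_CUBIC)])[:,:,::-1])
```

```text
wrist 0.094 sleeve [5.686e-01 1.428e-01 2.490e-02 6.500e+01 2.000e-04] [5.686e-01 1.428e-01 3.180e-02 7.200e+01 2.000e-04]
wrist 0.1 sleeve [5.707e-01 1.416e-01 2.440e-02 6.500e+01 2.000e-04] [5.707e-01 1.416e-01 3.120e-02 7.200e+01 2.000e-04]
scene 0.094 sleeve [5.681e-01 1.435e-01 2.410e-02 5.200e+01 7.000e-04] [5.673e-01 1.434e-01 3.280e-02 5.800e+01 8.000e-04]
scene 0.1 sleeve [5.568e-01 1.486e-01 2.380e-02 5.600e+01 8.000e-04] [5.559e-01 1.487e-01 3.210e-02 6.200e+01 9.000e-04]
small [415.43971155 214.25942709] [ 5.886e-01 -6.540e-02  2.850e-02  5.900e+01  1.400e-03] large [ 4.759e-01 -8.600e-02  3.620e-02  2.000e+01  2.000e-04]
t 12.22 pos [0.595  0.0588 0.4239] rot [-1.7992e+02  7.0000e-02  1.7540e+01] shift [-40.  114.1 123.8]
```

View pics/w4.png

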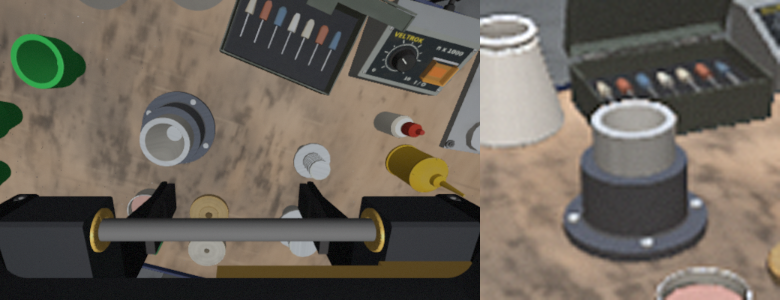

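The sleeve is home: its collar top fits at z = 0.094 and (0.568,0.143) in both views, and it stands upright in the crop. The small plug is at about (312,162) in the left half. I move nearer to measure it.

Call:
step_arm --steps '[1,-20,20,0,0,1,-20,25,10,0,1,-10,25,20,0,1,0,20,20,0,1,0,10,10,0,1,0,0,0,0,1,0,0,0,0]'

```text
time_s: 13.1
tool_pos: [0.5782, -0.0512, 0.3651]
tool_rot: [-180.0, -0.1, 17.6]
force: [0.2, 0.3, 0.5]
grip_width: 0.0876
grasp_force: 0.0
```

Run:
```python
from m import *
w=env.read_camera("wrist"); t=env.read_camera("top"); s=env.read_camera("scene")
for n,c in(("w",w),("s",s)): print(n,proj(c,(.591,-.062,.051)),"sh",fit(c,(.591,-.062,.051),-1,.020,.034),"stem",fit(c,(.591,-.062,.09),-1,.010,.019))
go((.591,-.062,.238))
x,y=proj(w,(.591,-.062,.06)).astype(int)
cv2.imwrite("pics/w5.png",cv2.resize(w["image"][max(0,y-80):y+80,x-110:x+110],None,fx=2.5,fy=2.5)[:,:,::-1]); print(x,y)
```

```text
w [330.88618493 185.34073511] sh [ 5.906e-01 -6.250e-02  2.640e-02  7.200e+01  2.000e-04] stem [ 5.907e-01 -6.250e-02  1.370e-02  4.700e+01  4.000e-04]
s [383.95084432 155.77273357] sh [ 5.897e-01 -6.140e-02  2.650e-02  4.400e+01  7.000e-04] stem [ 5.887e-01 -6.060e-02  1.410e-02  5.900e+01  9.000e-04]
t 13.25 pos [ 0.5781 -0.0516  0.3653] rot [ 1.7998e+02 -7.0000e-02  1.7550e+01] shift [  9.   13.8 127.3]
331 187
```

View pics/w5.png

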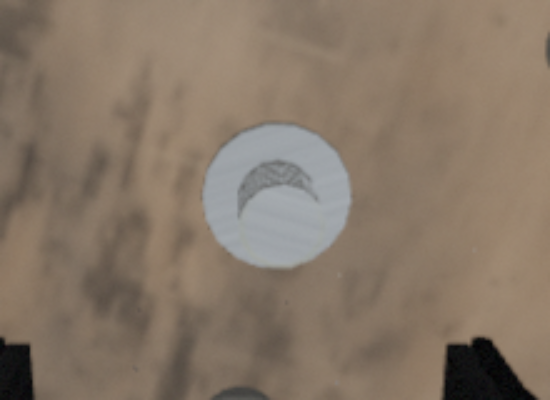

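The crop shows the small plug alone at wrist pixel (331,187), upright, at (0.5906,-0.0623).

Call:
step_arm --steps '[1,4,6,25,0,1,4.5,7.5,30,0,1,0,0,20,0,1,0,0,0,0,1,0,0,0,0,1,0,0,0,0]'

```text
time_s: 14.0
tool_pos: [0.5904, -0.0628, 0.2909]
tool_rot: [179.9, -0.1, 17.5]
force: [0.3, 0.5, 0.2]
grip_width: 0.0871
grasp_force: 0.0
```

Run:
```python
from m import *
go((.5906,-.0623,.237))
```

```text
t 14.0 pos [ 0.5904 -0.0628  0.2909] rot [ 1.7993e+02 -1.1000e-01  1.7480e+01] shift [ 0.2 -0.4 53.9]
```

Call:
step_arm --steps '[1,0.2,-0.4,20,0,1,0,0,20,0,1,0,0,14,0,1,0,0,0,0,0.1,0,0,0,0,0.1,0,0,0,0,0.1,0,0,0,0,0.1,0,0,0,0,0.1,0,0,0,0,0.1,0,0,0,0,0.1,0,0,0,0]'

```text
time_s: 15.38
tool_pos: [0.59, -0.0625, 0.2355]
tool_rot: [-180.0, 0.0, 17.5]
force: [0.4, -0.3, -0.0]
grip_width: 0.0273
grasp_force: 30.0
```

Call:
step_arm --steps '[0.1,0,0,-15,0,0.1,0,0,-30,0,0.1,0,0,-40,0,0.1,0,0,-30,0,0.1,0,0,-10,0,0.1,0,0,0,0,0.1,0,0,0,0]'

```text
time_s: 16.25
tool_pos: [0.5895, -0.0628, 0.3589]
tool_rot: [-179.9, 0.1, 17.5]
force: [-0.1, -0.7, -2.9]
grip_width: 0.0276
grasp_force: 30.0
```

Run:
```python
from m import *
w=env.read_camera("wrist"); s=env.read_camera("scene"); o=env.get_obs(); p=o["tool_pos"]; print(o["grip_width"],o["force"]); z=p[2]-.237
print("w sh",fit(w,(p[0],p[1],z+.051),-1,.020,.034)); print("s sh",fit(s,(p[0],p[1],z+.051),-1,.020,.034))
print("s stem",fit(s,(p[0],p[1],z+.09),-1,.010,.019))
go((.5683,.1432,.366))
```

```text
0.027672591057808844 [-0.16772594  0.25672571 -3.67045828]
w sh [ 5.913e-01 -6.310e-02  2.530e-02  5.000e+01  6.000e-04]
s sh [ 5.91e-01 -6.28e-02  2.71e-02  3.90e+01  8.00e-04]
s stem [ 5.878e-01 -6.540e-02  1.050e-02  4.000e+01  4.000e-04]
t 16.35 pos [ 0.5896 -0.0627  0.3589] rot [-1.7993e+02  1.4000e-01  1.7470e+01] shift [  41.5 -202.8   -6.9]
```

Call:
step_arm --steps '[0.1,4,-15,-5,0,0.1,5,-25,-3,0,0.1,5,-28,0,0,0.1,5,-28,0,0,0.1,5,-28,0,0,0.1,5,-28,0,0,0.1,5,-25,0,0,0.1,4,-17,0,0,0.1,3,-9,0,0,0.1,0,0,0,0,0.1,0,0,0,0,0.1,0,0,0,0]'

```text
time_s: 17.85
tool_pos: [0.5685, 0.1422, 0.3684]
tool_rot: [180.0, 0.0, 17.4]
force: [0.4, 0.8, -3.2]
grip_width: 0.0271
grasp_force: 30.0
```

Run:
```python
from m import *
env.read_camera("wrist"); w=env.read_camera("wrist"); s=env.read_camera("scene"); o=env.get_obs(); p=o["tool_pos"]; z=p[2]-.2355
print("w sh",fit(w,(p[0],p[1],z+.051),-1,.020,.034),"s sh",fit(s,(p[0],p[1],z+.051),-1,.020,.034),"sleeve w",fit(w,(.5683,.1432,.094),-1,.027,.04),"s",fit(s,(.5683,.1432,.094),-1,.027,.04))
go((.5679,.1432,.2355+.049))
```

```text
w sh [5.718e-01 1.426e-01 2.470e-02 4.900e+01 7.000e-04] s sh [5.666e-01 1.440e-01 2.730e-02 4.300e+01 1.000e-03] sleeve w [5.673e-01 1.423e-01 3.260e-02 4.700e+01 6.000e-04] s [5.672e-01 1.439e-01 3.290e-02 5.500e+01 9.000e-04]
t 18.0 pos [0.5684 0.1428 0.3685] rot [1.7999e+02 1.0000e-02 1.7410e+01] shift [-0.3 -0.6 84. ]
```

Scene view puts plug and sleeve axes within 1 mm of each other. I go down.

Call:
step_arm --steps '[0.1,0,-0.4,12,0,0.1,0,0,15,0,0.1,0,0,15,0,0.1,0,0,15,0,0.1,0,0,10,0,0.1,0,0,5,0,0.1,0,0,0,0,0.1,0,0,0,0]'

```text
time_s: 19.0
tool_pos: [0.5684, 0.1438, 0.2971]
tool_rot: [180.0, -0.1, 17.5]
force: [0.3, -0.1, -2.2]
grip_width: 0.027
grasp_force: 30.0
```

Call:
step_arm --steps '[0.1,0,0,3,0,0.1,0,0,2,0,0.1,0,0,2,0,0.1,0,0,0,0,0.1,0,0,0,0]'

```text
time_s: 19.62
tool_pos: [0.5681, 0.1437, 0.2895]
tool_rot: [180.0, 0.0, 17.5]
force: [-0.0, -0.1, -3.6]
grip_width: 0.027
grasp_force: 30.0
```

Call:
step_arm --steps '[0.1,0,0,1.5,0,0.1,0,0,1,0,0.1,0,0,1,0,0.1,0,0,0,0,0.1,0,0,0,0]'

```text
time_s: 20.25
tool_pos: [0.5681, 0.1437, 0.286]
tool_rot: [180.0, 0.0, 17.5]
force: [-0.7, 0.3, -2.9]
grip_width: 0.0272
grasp_force: 30.0
```

Call:
step_arm --steps '[0.1,0,0,1,0,0.1,0,0,0.7,0,0.1,0,0,0.5,0,0.1,0,0,0,0,0.1,0,0,0,0]'

```text
time_s: 20.88
tool_pos: [0.5682, 0.1438, 0.2844]
tool_rot: [180.0, -0.0, 17.5]
force: [-1.4, -0.4, 5.0]
grip_width: 0.0276
grasp_force: 30.0
```

Contact comes at exactly the expected height (0.2845). I release and withdraw.

Call:
step_arm --steps '[0.6,0,0,0,0,0.9,0,0,0,0,0.9,0,0,0,0,0.9,0,0,0,0,0.9,0,0,-15,0,0.9,0,0,-30,0,0.9,0,0,-40,0,0.9,0,20,-40,0,0.9,0,35,-20,0,0.9,0,35,0,0,0.9,0,20,0,0,0.9,0,0,0,0]'

```text
time_s: 22.38
tool_pos: [0.6014, 0.0373, 0.4287]
tool_rot: [-180.0, 0.0, 17.3]
force: [-0.3, 0.0, 0.0]
grip_width: 0.0782
grasp_force: 0.0
```

Run:
```python
from m import *
w=env.read_camera("wrist"); s=env.read_camera("scene"); o=env.get_obs(); print(o["time_s"],o["tool_pos"],o["force"])
for n,c in(("w",w),("s",s)): print(n,"sh",fit(c,(.568,.1435,.100),-1,.020,.0295),"sleeve",fit(c,(.568,.1435,.094),-1,.029,.036),"stem",fit(c,(.568,.1435,.139),-1,.010,.019))
a=w["image"]; x,y=proj(s,(.568,.144,.09)).astype(int)
cv2.imwrite("pics/end.png",np.hstack([cv2.resize(a,(480,300)),cv2.resize(s["image"][y-50:y+50,x-50:x+50],(300,300),interpolation=cv2.INTER_CUBIC)])[:,:,::-1])
```

```text
22.475 [0.60072199 0.04035698 0.42873851] [-0.39187523 -0.03089906 -1.44861497]
w sh [5.666e-01 1.443e-01 2.840e-02 6.000e+01 8.000e-04] sleeve [5.685e-01 1.429e-01 3.180e-02 6.200e+01 2.000e-04] stem [5.695e-01 1.431e-01 1.350e-02 6.200e+01 3.000e-04]
s sh [5.697e-01 1.438e-01 2.720e-02 4.500e+01 6.000e-04] sleeve [5.675e-01 1.438e-01 3.300e-02 6.100e+01 1.400e-03] stem [5.653e-01 1.461e-01 1.370e-02 5.200e+01 7.000e-04]
```

View pics/end.png

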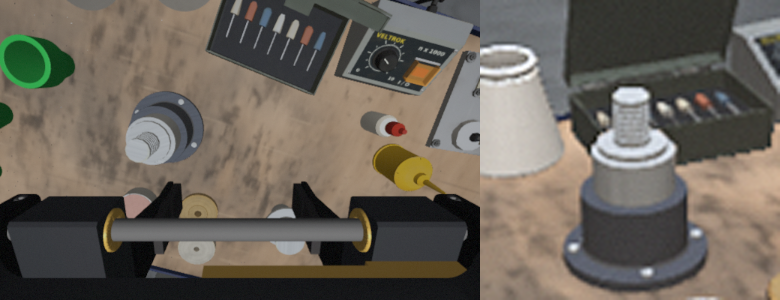

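The made-up taper stands upright: socket, sleeve and plug are coaxial at about (150,138) left and (630,150) right, with the shoulder flat on the sleeve. The gripper is clear and the large plug has not moved.

```bash
python3 -c "
from cell import env
print(env.sign_off())"
```

```text
the job is handed in; nothing more can be done
None
```

The sleeve is home in the socket, the small plug is home in the sleeve, both are released, the large plug was left standing, and the job was handed in at about 22.5 s (the judge's verdict was not shown).

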